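# Open the marked canister whose cap may be left-handed

### The job

Lift the orange marker ring up off the cap knob it hangs on and lay it flat on the table, off the canisters' wooden board. Then loosen that same cap (some turn the usual way and some the reverse: if it will not go one way, turn it the other), lift it off, and finish while still holding it upright and still, straight above its canister and at least 5 cm clear of it. Leave the canister with the grey ring closed with its ring on, and do not push the moulds and the tin about.

Things in the scene. Friction and masses are not known exactly. Their poses are not given: they have to be found in the camera images.
- holder: fixed wooden base board, 130x310x12 mm, origin at the centre of its underside, x away from the robot, y along it. Two outwardly identical white canisters with steel collars (80 mm across, top 78 mm above the table) are fixed on it, 170 mm apart. One cap loosens anticlockwise, the other clockwise, seen from above; which is which varies and cannot be seen.
- mouth_1 (a point): centre of the left canister's mouth (y = +85 mm of the holder) at the collar's top, 78 mm above the table; holder's axes. Bayonet: turned the right way the cap turns easily for 60 degrees (1.05 rad) to a stop, without rising, and there lifts straight out; over 5 degrees short of the stop it is still caught.
- mouth_2 (a point): the same for the right canister (y = -85 mm of the holder). Turned the wrong way, either cap stops after about 3 degrees, and fingers that turn on slip round the knob. Until freed, a cap lifts only 1 to 2 mm.
- cap_1: blue cap of the left canister. Origin on its axis at the disc's underside, level with the collar's top when shut; z up. Disc 68 mm across, 8 mm thick; on it a round knob to grip, 30 mm across, 8 to 30 mm above the origin. A white line marks its x axis, which when shut points along the holder's x. Loose, 60 to 120 g.
- cap_2: blue cap of the right canister. Origin on its axis at the disc's underside, level with the collar's top when shut; z up. Disc 68 mm across, 8 mm thick; on it a round knob to grip, 30 mm across, 8 to 30 mm above the origin. White line as on cap_1. Below, both caps have a 20 mm stem with two lugs, 38 mm across, reaching 15.5 mm down.
- orange_ring: orange plastic marker ring, 56 mm outside, 40 mm inside, 14 mm high, 30 g; origin at the centre of its underside, z up. At the start it lies on a cap's disc round the knob, 5 mm play all round; the knob stands 8 mm proud of it. Grip it across the outside. Marks the canister to open.
- grey_ring: grey plastic marker ring, 56 mm outside, 40 mm inside, 14 mm high, 30 g; origin at the centre of its underside, z up. At the start it lies on a cap's disc round the knob, 5 mm play all round; the knob stands 8 mm proud of it. Grip it across the outside. Marks the canister to leave alone.
- aqua_mould: thick aqua ring-shaped silicone mould, 86x93x42 mm, standing loose on the left; origin at the centre of its underside; leave it where it is
- round_mould: dark red round mould, 78x79x38 mm, loose, on the left; origin at the centre of its underside; leave it where it is
- wick_tin: light grey round tin, 62 mm across, 42 mm high, loose, on the right; origin at the centre of its underside; leave it where it is
- dome_mould: cream dome mould, 72x73x77 mm, loose, on the right; origin at the centre of its underside; leave it where it is
Not all that is in view belongs to the job. Several things have the shape of the orange_ring; the one meant has the colours described above.

How it is judged:
On the way, in this order (a step that is already met when the one before it is completed fails the run):
1. the orange ring has been lifted up off its knob, both caps still on (z of orange_ring in the frame of mouth_1 above 0.035 m and z of cap_1 in the frame of mouth_1 below 0.01 m and horizontal distance between cap_1 and mouth_1 below 0.01 m and z of cap_2 in the frame of mouth_2 below 0.01 m and horizontal distance between cap_2 and mouth_2 below 0.01 m), for 0.1 s.
2. the orange ring lies flat on the table, let go, both caps still on (height (world z) of orange_ring between -0.01 and 0.009 m and angle between orange_ring's own z axis and vertical below 0.2 rad and contact force between orange_ring and the fingers below 0.05 N and linear speed of orange_ring below 0.02 m/s and z of cap_1 in the frame of mouth_1 below 0.01 m and horizontal distance between cap_1 and mouth_1 below 0.01 m and z of cap_2 in the frame of mouth_2 below 0.01 m and horizontal distance between cap_2 and mouth_2 below 0.01 m), for 0.2 s.
3. the cap that carried the orange ring is lifted off ((((horizontal distance between grey_ring and mouth_2 below 0.02 m and z of grey_ring in the frame of mouth_2 below 0.03 m) and z of cap_1 in the frame of mouth_1 above 0.03 m) or ((horizontal distance between grey_ring and mouth_1 below 0.02 m and z of grey_ring in the frame of mouth_1 below 0.03 m) and z of cap_2 in the frame of mouth_2 above 0.03 m))), for 0.1 s.
At the end, for the whole second after the job is handed in: The marked cap is held still in the fingers, upright within 0.5 rad, over 45 mm above its collar, within 50 mm of its axis; the orange ring lies flat on the table (below 9 mm, within 0.2 rad), let go; the other cap is seated (10 mm), the grey ring on it (20 mm) (height (world z) of orange_ring between -0.01 and 0.009 m and angle between orange_ring's own z axis and vertical below 0.2 rad and contact force between orange_ring and the fingers below 0.05 N and linear speed of orange_ring below 0.02 m/s and (((horizontal distance between grey_ring and mouth_2 below 0.02 m and z of grey_ring in the frame of mouth_2 below 0.03 m) and (z of cap_2 in the frame of mouth_2 below 0.01 m and horizontal distance between cap_2 and mouth_2 below 0.01 m) and z of cap_1 in the frame of mouth_1 above 0.045 m and horizontal distance between cap_1 and mouth_1 below 0.05 m and contact force between cap_1 and the fingers above 1 N and angle between cap_1's own z axis and vertical below 0.5 rad and linear speed of cap_1 below 0.03 m/s) or ((horizontal distance between grey_ring and mouth_1 below 0.02 m and z of grey_ring in the frame of mouth_1 below 0.03 m) and (z of cap_1 in the frame of mouth_1 below 0.01 m and horizontal distance between cap_1 and mouth_1 below 0.01 m) and z of cap_2 in the frame of mouth_2 above 0.045 m and horizontal distance between cap_2 and mouth_2 below 0.05 m and contact force between cap_2 and the fingers above 1 N and angle between cap_2's own z axis and vertical below 0.5 rad and linear speed of cap_2 below 0.03 m/s))); the arm keeps its last pose, push and grip.
It fails at once if a mould or the tin is pushed aside (more than 3 cm) (distance of any of aqua_mould, round_mould, wick_tin, dome_mould from where it was at the start of the episode above 0.03 m).
It fails at once if the grey ring is moved (more than 2 cm) (distance of grey_ring from where it was at the start of the episode above 0.02 m).
It fails at once if the cap under the grey ring is taken off (((horizontal distance between grey_ring and mouth_1 below 0.02 m and z of grey_ring in the frame of mouth_1 below 0.03 m) and distance of cap_1 from where it was at the start of the episode above 0.015 m) or ((horizontal distance between grey_ring and mouth_2 below 0.02 m and z of grey_ring in the frame of mouth_2 below 0.03 m) and distance of cap_2 from where it was at the start of the episode above 0.015 m)).
It also fails if it takes over 51 s, if anything falls off the work surface, if the arm or the gripper's body presses on something with over 40 N, if the wrist force passes 120 N, or if a joint passes its speed limit or range.

### The arm

A 7-joint arm with a two-finger parallel gripper is mounted at the origin on a cart in front of the work surface, level with it; the furniture and walls round the work are solid. World frame = base frame: x ahead of the robot, y to its left, z up, the work surface at z = 0. Lengths are in m, angles in rad, forces in N, time in s.
With the tool pointing down it reaches from about 0.425 to 0.875 m from the base axis. Payload 4.7 kg.
Tool frame: the origin (TCP) lies at the very end of the fingers, on their centre line; the grasp point (between the pads) lies behind it (ctrl.tcp_to_grasp is the y of the grasp point in the tool frame, in m); y points along the fingers, x is the direction in which the jaws open and shut, and the axes are right-handed (so a half turn about y gives the same grasp; the last joint's range is limited). The gripper opens to 87 mm and grips with 3 to 60 N. Pads are 19 mm wide; open, the fingers measure 117 mm over their backs; the gripper's body (75 mm by 190 mm) begins 51 mm behind the grasp point.
Start: joints at [1.32, 0.321, -0.07, 1.45, 0.023, 1.371, -0.057], TCP at [0.17, -0.627, 0.223] pointing down, gripper open.
Joint ranges: [-2.86, 2.86], [-0.3, 2.09], [-1.38, 1.24], [0.06, 2.45], [-1.56, 4.7], [0.09, 2.05], [-2.69, 2.69]. Speed limits (rad/s): [2.57, 2.57, 3.14, 3.14, 3.14, 3.14, 3.14].

### API

Orientations are given as a rotation vector (axis times angle).
In Python, from bench import ctrl, get_image, workorder gives the robot as it stands.
- The arm moves only by the tool drive_tool, never from a script. Its argument "increments" is text: rows parted by semicolons, each of 5 numbers parted by spaces: the shift along the tool's x, y, z in mm, then the turn about the tool's y in degrees, then the closure in counts, from 0 (fully open) to 255 (shut). In form: tx ty tz yaw fingers; .... A call has 1 to 20 rows; each row shifts and turns the commanded pose from where the row before left it, along the tool's axes as they then stand; what a row does not reach is not made up. A row lasts 1/8 s, in which the tool goes at most 62.5 mm and 10.7 degrees, less where a joint would pass 70% of its speed; a pose out of reach is approached as far as the arm can. A call is refused whole if a number of a shift passes 62.5 or a number of a turn 10.7, either way. A call with a gripper value outside its range is refused whole. The fingers move at their own pace and stop on an object; "squeeze" is the grip in N (left out, the last holds). Time passes only in rows, so rows that do not move let the fingers close. It gives the time, the measured TCP pose, the force and the opening at its end, in the units of the state.
- ctrl.get_state(): the state, without advancing time (a new reading comes with each control period).
- get_image(name): name is "scene" or "top"; returns a dict with "img" (400x640x3 uint8, red, green, blue), "mtx" (3x3 intrinsics, pixels), "camera_from_world" (4x4, takes a point from world to camera coordinates). Camera axes: x right, y up, looking along -z (the intrinsics and any distortion apply to the point x, -y, -z); pixel columns grow to the right and rows downward; lengths in m; the calibration is good to about 2 mm. A picture is of the moment at which its call begins. There is no depth.
- workorder.close_job(): hands the job in, once; it reports no verdict.
The state is a dict: "time": time; "joint_positions": joint angles; "qd": joint speeds; "joint_torque": joint torques, N m; "position": TCP position; "tool_rot": TCP orientation; "ft_force": force on the tool from outside, world axes, zero at the start; "torque": the same for the moment, N m; "grip_width": opening from 0.0 (shut) to 1.0 (fully open).
Only numpy, scipy, OpenCV 4.12 (cv2) and the standard library are available. Lean on these libraries where they do the work, as an engineer would, in place of code of your own. Each camera call takes 0.05 s, during which the arm holds its last target.

## Working session

There is one attempt and no reset: what is moved stays moved. The work goes in short steps, Python scripts to look and compute and a tool call to move; the robot and the scene stay as the last step left them, time stands still between calls to the robot, and variables do not carry over. Pictures are saved under pics/ and viewed, and the job is handed in when it is done.

Besides the shell and the picture viewer there is one more tool, called in YAML: its name, and indented under it one key for each argument. drive_tool: Moves the arm, as the interface text tells. Its arguments: {"type":"object","properties":{"increments":{"type":"string"},"squeeze":{"type":"number"}},"required":["increments"]}

```bash
mkdir -p pics; ls; cat > h.py <<'E'
import numpy as np,cv2
from scipy.spatial.transform import Rotation as R
from bench import ctrl,get_image,workorder
def ray(d,u,v):
    m=np.array(d["mtx"]);T=np.array(d["camera_from_world"])
    c=np.linalg.inv(m)@[u,v,1]; c=np.array([c[0],-c[1],-c[2]])
    Rm=T[:3,:3];o=-Rm.T@T[:3,3];return o,Rm.T@c
def pl(d,u,v,z):
    o,r=ray(d,u,v);return o+r*(z-o[2])/r[2]
def proj(d,p):
    T=np.array(d["camera_from_world"]);c=T[:3,:3]@np.array(p)+T[:3,3]
    q=np.array(d["mtx"])@[c[0],-c[1],-c[2]];return q[:2]/q[2]
def save(d,n,crop=None,s=1):
    im=d["img"][:,:,::-1]
    if crop: x0,y0,x1,y1=crop; im=im[y0:y1,x0:x1]
    cv2.imwrite("pics/"+n,cv2.resize(im,None,fx=s,fy=s,interpolation=cv2.INTER_CUBIC))
E
python3 - <<'E'
from h import *
s=ctrl.get_state();print(s);print(ctrl.tcp_to_grasp)
print(R.from_rotvec(s["tool_rot"]).as_matrix().round(3))
for n in("scene","top"):
    d=get_image(n);save(d,n+"0.png");np.save(n+"0.npy",d,allow_pickle=True);print(d["mtx"],d["camera_from_world"])
    print(pl(d,320,200,0))
E
```

```text
pics
{'time': 0.0, 'joint_positions': array([ 1.3200912 ,  0.32182158, -0.07010084,  1.45166295,  0.02261728,
        1.37080555, -0.05688008]), 'qd': array([-0.00256183, -0.00110002, -0.00026944, -0.00130052,  0.00028455,
       -0.00041624, -0.00097683]), 'joint_torque': array([-3.05278872e-04, -4.91292679e+01, -4.04075012e-01, -3.12527347e+01,
       -6.39960472e-02,  4.39003017e-02,  1.99450155e-04]), 'position': array([ 0.16992955, -0.62682249,  0.22146862]), 'tool_rot': array([-1.32182646,  1.01304727, -1.01041358]), 'ft_force': array([ 0.53122378,  0.03628405, -0.13968652]), 'torque': array([ 0.02741289,  0.04784998, -0.00356616]), 'grip_width': 0.9980763168836374}
-0.0187
[[ 0.262 -0.001  0.965]
 [-0.965  0.002  0.262]
 [-0.002 -1.    -0.   ]]
[[363.81210917   0.         320.53286186]
 [  0.         363.81210917 196.66440612]
 [  0.           0.           1.        ]] [[-0.56207779 -0.82704726  0.00783462  0.2835649 ]
 [ 0.64329412 -0.43120247  0.63264295 -0.37798094]
 [-0.51984732  0.36063452  0.77440397 -1.16272846]
 [ 0.          0.          0.          1.        ]]
[ 0.54848531 -0.0273158   0.        ]
[[381.20981414   0.         321.13995947]
 [  0.         381.20981414 198.6792877 ]
 [  0.           0.           1.        ]] [[-0.00949759 -0.99951054 -0.02980731  0.03413266]
 [ 0.99051473 -0.01349004  0.13674278 -0.5123266 ]
 [-0.13707795 -0.02822586  0.99015804 -1.26791674]
 [ 0.          0.          0.          1.        ]]
[0.5130019  0.03328131 0.        ]
```

View pics/scene0.png

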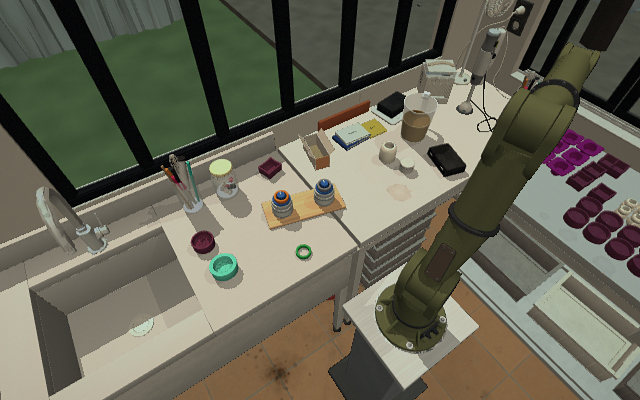

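View pics/top0.png

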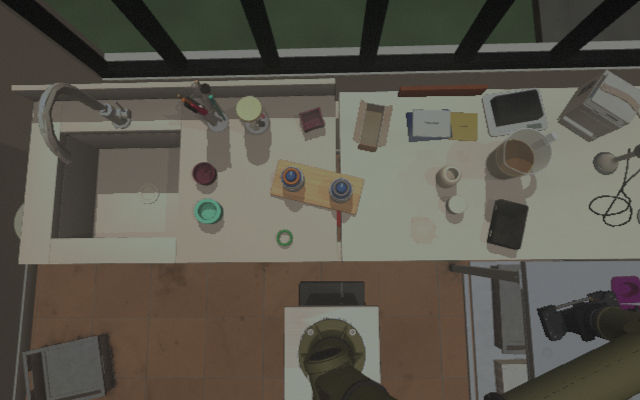

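Candidates for the orange ring are the ring on the left canister (scene 282,197; top 291,175), the ring on the right canister (scene 324,185; top 341,187), which looks grey, and a green ring on the table (scene 304,252; top 285,238). I'll check them in a close crop.

```bash
python3 - <<'E'
from h import *
a=np.load("scene0.npy",allow_pickle=True).item();b=np.load("top0.npy",allow_pickle=True).item()
A=cv2.resize(a["img"][165:275,240:360,::-1],None,fx=4,fy=4,interpolation=2)
B=cv2.resize(b["img"][145:255,260:380,::-1],None,fx=4,fy=4,interpolation=2)
cv2.imwrite("pics/crop.png",cv2.resize(np.hstack([A,B]),(800,367)))
for n,d in(("s",a),("t",b)):
    hsv=cv2.cvtColor(d["img"],cv2.COLOR_RGB2HSV)
    for c,lo,hi in(("orange",(3,120,100),(16,255,255)),("blue",(100,80,50),(125,255,255)),("green",(45,90,40),(90,255,255)),("wood",(12,60,90),(25,200,255)),("red",(165,70,30),(180,255,255))):
        m=cv2.inRange(hsv,lo,hi);k,l,st,ce=cv2.connectedComponentsWithStats(m)
        for i in range(1,k):
            if st[i,4]>12 and 150<ce[i][0]<480 and 130<ce[i][1]<290: print(n,c,st[i],ce[i].round(1), pl(d,*ce[i],0.09).round(3) )
E
```

```text
s orange [316 155  13  15 147] [322.  162.3] [ 0.646 -0.102  0.09 ]
s orange [165 168   7   8  25] [167.8 171.4] [0.941 0.429 0.09 ]
s orange [274 190  15  13  85] [281.1 196.8] [0.582 0.125 0.09 ]
s orange [312 198  34  19 184] [330.2 207.4] [0.44  0.002 0.09 ]
s orange [431 198  25  34 244] [440.1 216.7] [ 0.187 -0.299  0.09 ]
s orange [308 203  10   4  13] [312.7 204.5] [0.486 0.048 0.09 ]
s orange [270 209  30  20 180] [288.2 219.1] [0.48  0.156 0.09 ]
s orange [422 230  10  14  43] [426.8 235.8] [ 0.155 -0.202  0.09 ]
s orange [430 237   5   6  17] [431.8 238.8] [ 0.137 -0.208  0.09 ]
s orange [421 244  10   7  35] [426.2 246.5] [ 0.126 -0.17   0.09 ]
s orange [358 286   6   8  22] [359.8 289.7] [0.128 0.111 0.09 ]
s blue [333 135  26  14  74] [342.7 141.6] [ 0.698 -0.244  0.09 ]
s blue [320 180   9   8  48] [323.8 183.5] [ 0.548 -0.044  0.09 ]
s blue [316 184  17  10  57] [323.8 190. ] [ 0.521 -0.026  0.09 ]
s blue [276 192  10   8  49] [280.9 195.2] [0.589 0.122 0.09 ]
s blue [272 195  18  11  50] [281.2 202.1] [0.56  0.137 0.09 ]
s green [186 161   8  22  54] [189.5 169.9] [0
[... 1048 characters left out ...]
283 168  16  16  85] [290.8 176. ] [0.582 0.127 0.09 ]
t blue [286 172   9   8  52] [290.2 175.5] [0.584 0.128 0.09 ]
t blue [336 183  10   9  58] [340.7 187.4] [ 0.542 -0.038  0.09 ]
t green [195 200  25  23 363] [207.7 211.9] [0.466 0.4   0.09 ]
t green [277 230  15  15  61] [284. 237.] [0.381 0.148 0.09 ]
t wood [360 140  17   7  38] [366.4 143.8] [ 0.688 -0.126  0.09 ]
t wood [ 270  155   94   60 2295] [317.4 187. ] [0.544 0.039 0.09 ]
t wood [283 168  16  16  81] [290.5 175.5] [0.584 0.127 0.09 ]
t wood [338 227   3  14  30] [338.6 233.9] [ 0.39  -0.029  0.09 ]
t wood [462 260  32   5  51] [472.8 261.1] [ 0.299 -0.452  0.09 ]
t red [193 163  22  21 300] [203.8 173.8] [0.594 0.417 0.09 ]
```

View pics/crop.png

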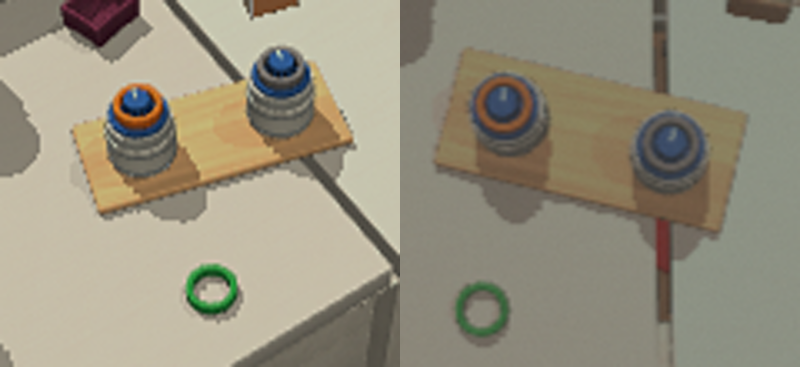

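```bash
python3 - <<'E'
from h import *
a=np.load("scene0.npy",allow_pickle=True).item();b=np.load("top0.npy",allow_pickle=True).item()
for n,d,box in(("s",a,(268,184,296,212)),("t",b,(276,160,306,192))):
    hsv=cv2.cvtColor(d["img"],cv2.COLOR_RGB2HSV)
    x0,y0,x1,y1=box
    m=cv2.inRange(hsv,(2,90,80),(20,255,255))[y0:y1,x0:x1]
    k,l,st,ce=cv2.connectedComponentsWithStats(m);i=1+np.argmax(st[1:,4])
    m=(l==i).astype('u1');cs,_=cv2.findContours(m,cv2.RETR_EXTERNAL,cv2.CHAIN_APPROX_NONE)
    h=cv2.convexHull(max(cs,key=len));e=cv2.fitEllipse(max(cs,key=len));M=cv2.moments(h)
    c=np.array([M['m10'],M['m01']])/M['m00']+[x0,y0]
    print(n,st[i],e,c,pl(d,*c,.097).round(4),pl(d,e[0][0]+x0,e[0][1]+y0,.097).round(4))
hsv=cv2.cvtColor(b["img"],cv2.COLOR_RGB2HSV);m=cv2.inRange(hsv,(10,60,90),(25,200,255))[150:222,262:370]
m=cv2.morphologyEx(m,cv2.MORPH_CLOSE,np.ones((5,5)))
cs,_=cv2.findContours(m,0,1);h=max(cs,key=cv2.contourArea);r=cv2.minAreaRect(h);bx=cv2.boxPoints(r)+[262,150]
P=np.array([pl(b,*p,.012) for p in bx]);print(P.round(3),P.mean(0))
for c in((203,173),(207,211),(284,237),(448,176),(457,204),(312,121),(256,112)):print(c,pl(b,*c,0.03).round(3))
print(proj(b,[0.17,-.627,.22]),[proj(b,[x,y,0]).round() for x,y in((.42,.0),(.45,.27),(.38,0.02))])
E
```

```text
s [ 6  6 15 13 97] ((13.012495994567871, 12.019316673278809), (12.648229598999023, 14.637274742126465), 85.43616485595703) [281.00907029 196.00907029] [0.5803 0.1259 0.097 ] [0.5803 0.1259 0.097 ]
t [  7   8  17  17 111] ((14.790359497070312, 15.880852699279785), (15.59026050567627, 15.946833610534668), 158.84620666503906) [290.84698098 175.89826303] [0.5813 0.1255 0.097 ] [0.5813 0.1257 0.097 ]
[[ 0.535  0.21   0.012]
 [ 0.724  0.166  0.012]
 [ 0.644 -0.137  0.012]
 [ 0.459 -0.089  0.012]] [0.59050559 0.03773515 0.012     ]
(203, 173) [0.61  0.441 0.03 ]
(207, 211) [0.476 0.423 0.03 ]
(284, 237) [0.384 0.156 0.03 ]
(448, 176) [ 0.586 -0.407  0.03 ]
(457, 204) [ 0.489 -0.432  0.03 ]
(312, 121) [0.791 0.058 0.03 ]
(256, 112) [0.829 0.258 0.03 ]
[556.81379382 308.95859139] [array([330., 226.]), array([253., 219.]), array([324., 238.])]
```

```bash
cat >> h.py <<'E'
def plan(target,n,yawdeg=0,grip=0,via=None):
    """print rows to target (world), yaw about tool y spread over n rows"""
    s=ctrl.get_state();p=np.array(s["position"]);Rm=R.from_rotvec(s["tool_rot"])
    st=(np.array(target)-p)/n;out=[];q=p.copy();dy=np.round(yawdeg/n,2)
    for i in range(n):
        t=p+st*(i+1)-q;l=np.round(1000*(Rm.inv().apply(t)),1);out.append("%g %g %g %g %g"%(*l,dy,grip))
        q=q+Rm.apply(l/1000);Rm=Rm*R.from_euler('y',dy,degrees=True)
    print("; ".join(out));print("end",q.round(4),"jaw",Rm.as_matrix()[:,0].round(3),"y",Rm.as_matrix()[:,1].round(3))
def st():
    s=ctrl.get_state();M=R.from_rotvec(s["tool_rot"]).as_matrix()
    print(round(s["time"],2),s["position"].round(4),"jaw",M[:,0].round(3),"y",M[:,1].round(3),"w",round(s["grip_width"],3),"F",np.round(s["ft_force"],1),"T",np.round(s["torque"],2),"j",s["joint_positions"].round(2))
E
python3 -c "
from h import *
plan([.581,.1257,.20],18,-87)"
```

```text
-34.4 1.3 33 -4.83 0; -31.4 1.2 35.7 -4.83 0; -28.4 1.3 38.3 -4.83 0; -25 1.2 40.6 -4.83 0; -21.5 1.3 42.5 -4.83 0; -17.9 1.2 44.1 -4.83 0; -14.1 1.3 45.5 -4.83 0; -10.2 1.2 46.6 -4.83 0; -6.2 1.3 47.2 -4.83 0; -2.3 1.2 47.6 -4.83 0; 1.8 1.3 47.6 -4.83 0; 5.7 1.2 47.3 -4.83 0; 9.8 1.3 46.6 -4.83 0; 13.6 1.2 45.7 -4.83 0; 17.4 1.3 44.3 -4.83 0; 21.1 1.2 42.7 -4.83 0; 24.6 1.3 40.8 -4.83 0; 27.9 1.2 38.6 -4.83 0
end [0.581  0.1257 0.2   ] jaw [ 0.978  0.21  -0.   ] y [-0.001  0.002 -1.   ]
```

drive_tool:
  increments: "-34 1 33 -4.8 0; -31 1 36 -4.8 0; -28 1 38 -4.8 0; -25 1 41 -4.8 0; -22 1 42 -4.8 0; -18 1 44 -4.8 0; -14 1 46 -4.8 0; -10 1 47 -4.8 0; -6 1 47 -4.8 0; -2 1 48 -4.8 0; 2 1 48 -4.8 0; 6 1 47 -4.8 0; 10 1 47 -4.8 0; 14 1 46 -4.8 0; 17 1 44 -4.8 0; 21 1 43 -4.8 0; 25 1 41 -4.8 0; 28 1 39 -4.8 0; 0 0 0 0 0"
  squeeze: 20

```text
time: 2.48
position: [0.5867, 0.1288, 0.2036]
tool_rot: [-1.561, -0.163, 0.165]
ft_force: [0.0, -0.7, 0.1]
grip_width: 0.999
```

```bash
python3 -c "
from h import *
st();plan([.581,.1257,.115],3,0)
d=get_image('scene');save(d,'s1.png',(220,120,400,260),4)"
```

```text
2.48 [0.5867 0.1288 0.2036] jaw [ 0.978  0.207 -0.001] y [-0.002  0.004 -1.   ] w 0.999 F [ 0.  -0.7  0.1] T [-0.09 -0.1   0.01] j [ 0.44  0.33 -0.85  1.58  0.25  1.34 -0.24]
-2 29.5 -0.7 0 0; -2.1 29.5 -0.8 0 0; -2 29.6 -0.7 0 0
end [0.581  0.1257 0.115 ] jaw [ 0.978  0.207 -0.001] y [-0.002  0.004 -1.   ]
```

View pics/s1.png

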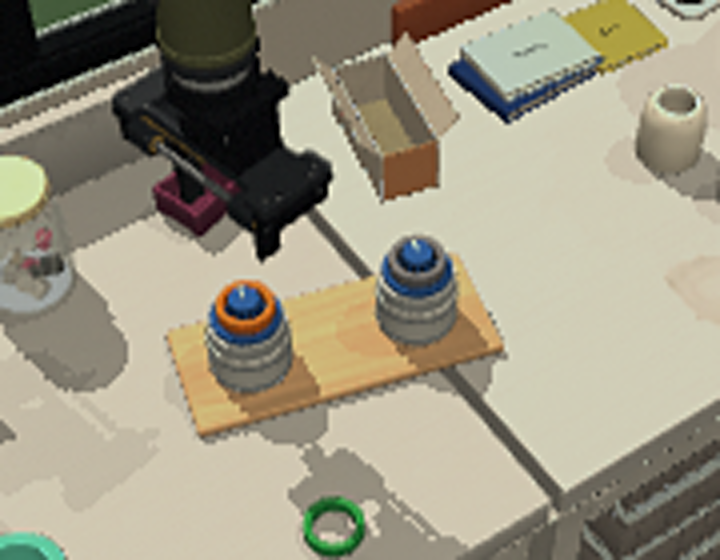

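The gripper stands high over the left canister with its body along the jaw direction, and nothing is in the way. I'll descend onto the ring.

drive_tool:
  increments: "-2 29 -1 0 0; -2 29 -1 0 0; -2 30 0 0 0; 0 8 0 0 0; 0 8 0 0 0; 0 8 0 0 0; 0 0 0 0 0"
  squeeze: 10

```text
time: 3.4
position: [0.5815, 0.1206, 0.0925]
tool_rot: [-1.565, -0.158, 0.159]
ft_force: [-0.6, 0.2, -0.5]
grip_width: 0.999
```

```bash
python3 -c "
from h import *
st()
d=get_image('scene');save(d,'s2.png',(230,140,350,240),6)"
```

```text
3.4 [0.5815 0.1206 0.0925] jaw [ 0.98   0.201 -0.   ] y [-0. -0. -1.] w 0.999 F [-0.6  0.2 -0.5] T [ 0.02 -0.13 -0.02] j [ 0.41  0.42 -0.81  1.72  0.33  1.14 -0.29]
```

View pics/s2.png

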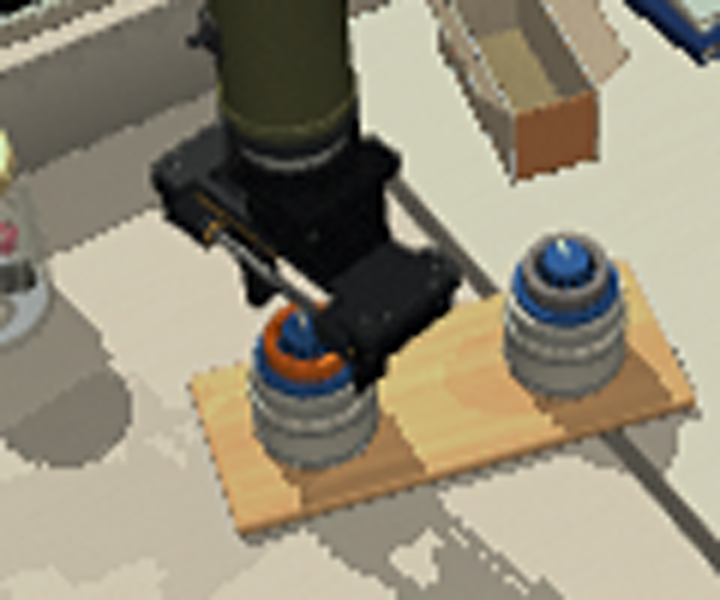

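The fingers straddle the ring, but the measured y is 5 mm short (the ring shows to the left of the fingers). I'll correct that, lower 3 mm and close.

drive_tool:
  increments: "0 0 3 0 0; 1 2 2 0 0; 0 1 0 0 0; 0 0 0 0 0"

```text
time: 3.95
position: [0.5814, 0.1258, 0.0894]
tool_rot: [-1.565, -0.158, 0.159]
ft_force: [-0.5, 0.1, -0.4]
grip_width: 0.999
```

```bash
python3 -c "
from h import *
st()"
```

```text
3.95 [0.5814 0.1258 0.0894] jaw [ 0.98   0.201 -0.   ] y [-0. -0. -1.] w 0.999 F [-0.5  0.1 -0.4] T [-0.06 -0.13  0.  ] j [ 0.4   0.42 -0.81  1.73  0.33  1.14 -0.3 ]
```

drive_tool:
  increments: "0 0 0 0 120; 0 0 0 0 120; 0 0 0 0 120; 0 0 0 0 120; 0 0 0 0 120; 0 0 0 0 120"
  squeeze: 12

```text
time: 4.7
position: [0.5815, 0.1258, 0.0895]
tool_rot: [-1.565, -0.159, 0.159]
ft_force: [0.6, 0.5, 0.0]
grip_width: 0.635
```

```bash
python3 -c "
from h import *
st();plan([.4600,.27,.18],6,0,120)"
```

```text
4.7 [0.5815 0.1258 0.0895] jaw [ 0.98   0.201 -0.   ] y [-0. -0. -1.] w 0.635 F [0.6 0.5 0. ] T [-0.09 -0.16 -0.  ] j [ 0.4   0.42 -0.81  1.73  0.33  1.14 -0.3 ]
-15 -15.1 27.6 0 120; -15 -15.1 27.6 0 120; -15.1 -15.1 27.6 0 120; -15 -15 27.6 0 120; -15 -15.1 27.6 0 120; -15 -15.1 27.6 0 120
end [0.46 0.27 0.18] jaw [ 0.98   0.201 -0.   ] y [-0. -0. -1.]
```

drive_tool:
  increments: "0 -10 0 0 120; 0 -20 0 0 120; 0 -30 0 0 120; 0 -20 0 0 120; 0 0 0 0 120; -15 0 27 0 120; -15 0 28 0 120; -15 0 28 0 120; -15 0 28 0 120; -15 0 28 0 120; -15 0 27 0 120; 0 0 0 0 120"

```text
time: 6.2
position: [0.4562, 0.2734, 0.1687]
tool_rot: [-1.565, -0.162, 0.165]
ft_force: [0.2, -1.2, -0.3]
grip_width: 0.633
```

```bash
python3 -c "
from h import *
st();plan([.4600,.27,.005],6,0,120)
d=get_image('scene');save(d,'s3.png',(180,140,350,300),4)"
```

```text
6.2 [0.4562 0.2734 0.1687] jaw [ 0.978  0.207 -0.002] y [-0.002 -0.    -1.   ] w 0.633 F [ 0.2 -1.2 -0.3] T [ 0.02 -0.11 -0.  ] j [ 0.28  0.21 -0.96  1.79  0.18  1.24 -0.52]
0.6 27.3 -0.7 0 120; 0.5 27.3 -0.7 0 120; 0.6 27.2 -0.7 0 120; 0.5 27.3 -0.7 0 120; 0.6 27.3 -0.6 0 120; 0.5 27.3 -0.7 0 120
end [0.46  0.27  0.005] jaw [ 0.978  0.207 -0.002] y [-0.002 -0.    -1.   ]
```

View pics/s3.png

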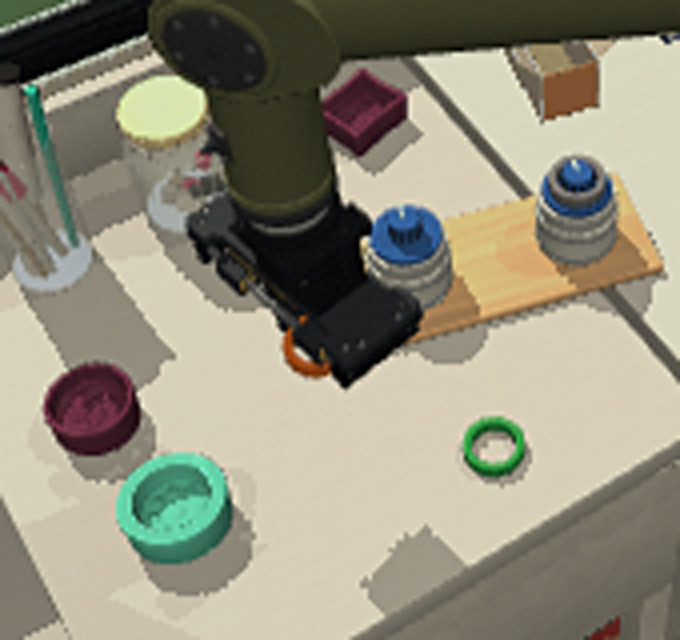

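The ring is held, the cap stays on, and the space below is clear. I'll lower it.

drive_tool:
  increments: "0 30 0 0 120; 0 35 0 0 120; 0 35 0 0 120; 0 30 0 0 120; 0 20 0 0 120; 0 7 0 0 120; 0 4 0 0 120; 0 0 0 0 120"

```text
time: 7.25
position: [0.4606, 0.2707, 0.0091]
tool_rot: [-1.565, -0.159, 0.158]
ft_force: [0.3, 0.4, -0.7]
grip_width: 0.634
```

```bash
python3 -c "
from h import *
st()"
```

```text
7.25 [0.4606 0.2707 0.0091] jaw [0.98  0.201 0.001] y [ 0.001  0.    -1.   ] w 0.634 F [ 0.3  0.4 -0.7] T [-0.   -0.13 -0.02] j [ 0.16  0.43 -0.86  1.93  0.39  0.96 -0.68]
```

drive_tool:
  increments: "0 3 0 0 120; 0 2 0 0 120; 0 0 0 0 120; 0 0 0 0 80; 0 0 0 0 50; 0 0 0 0 20; 0 0 0 0 20; 0 0 0 0 20"

```text
time: 8.25
position: [0.46, 0.2704, 0.0035]
tool_rot: [-1.565, -0.159, 0.159]
ft_force: [0.7, 1.0, 0.1]
grip_width: 0.911
```

```bash
python3 -c "
from h import *
st();d=get_image('scene');save(d,'s4.png',(210,170,310,270),6)"
```

```text
8.25 [0.46   0.2704 0.0035] jaw [ 0.98   0.201 -0.   ] y [-0. -0. -1.] w 0.911 F [0.7 1.  0.1] T [-0.   -0.15 -0.02] j [ 0.16  0.43 -0.86  1.94  0.4   0.95 -0.69]
```

View pics/s4.png

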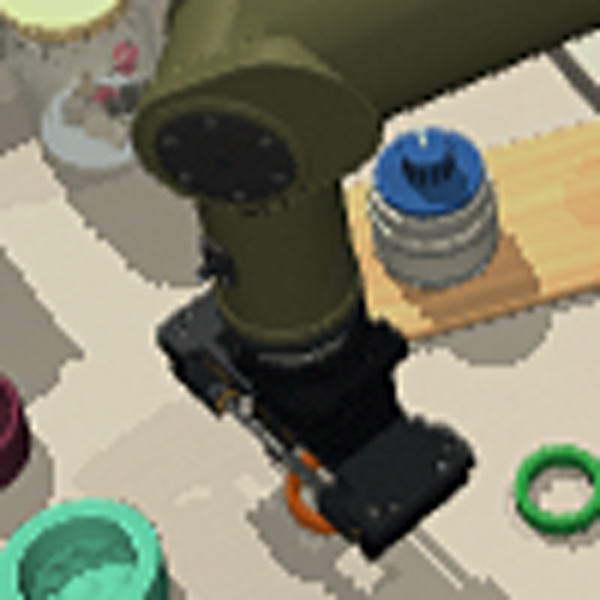

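The fingers are open and the ring lies on the table between them. I'll rise straight up and look again.

drive_tool:
  increments: "0 -10 0 0 0; 0 -30 0 0 0; 0 -50 0 0 0; 0 -50 0 0 0; 0 -20 0 0 0; 0 0 0 0 0"

```text
time: 9.05
position: [0.4608, 0.2707, 0.1647]
tool_rot: [-1.565, -0.161, 0.156]
ft_force: [-0.2, 0.3, 0.6]
grip_width: 1.0
```

```bash
python3 - <<'E'
from h import *
st();b=get_image('top');a=get_image('scene')
A=cv2.resize(a["img"][150:260,240:360,::-1],(480,440),interpolation=2);B=cv2.resize(b["img"][130:240,240:360,::-1],(480,440),interpolation=2)
cv2.imwrite("pics/s5.png",cv2.resize(np.hstack([A,B]),(800,367)))
for n,d,box in(("s",a,(265,180,300,225)),("t",b,(270,155,310,200))):
    x0,y0,x1,y1=box;hsv=cv2.cvtColor(d["img"],cv2.COLOR_RGB2HSV)[y0:y1,x0:x1]
    m=cv2.inRange(hsv,(100,80,40),(125,255,255));cs,_=cv2.findContours(m,0,1)
    h=max(cs,key=cv2.contourArea);e=cv2.fitEllipse(cv2.convexHull(h));c=np.array(e[0])+[x0,y0];print(n,e,c,pl(d,*c,.086).round(4))
E
```

```text
9.05 [0.4608 0.2707 0.1647] jaw [0.98  0.2   0.003] y [ 0.003  0.    -1.   ] w 1.0 F [-0.2  0.3  0.6] T [ 0.01 -0.15 -0.  ] j [ 0.29  0.22 -0.97  1.79  0.19  1.23 -0.53]
s ((16.07011604309082, 18.479150772094727), (14.127593994140625, 17.471309661865234), 81.24337005615234) [281.07011604 198.47915077] [0.5782 0.1278 0.086 ]
t ((20.950050354003906, 21.83294105529785), (18.30414581298828, 18.70796775817871), 92.93232727050781) [290.95005035 176.83294106] [0.5803 0.1264 0.086 ]
```

View pics/s5.png

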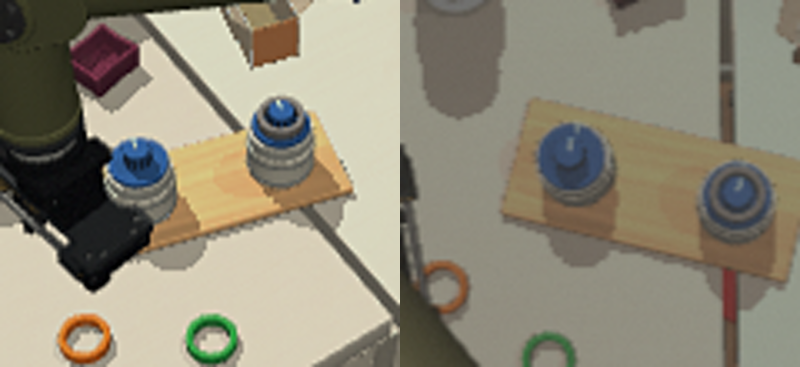

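The orange ring lies flat on the table beside the green one, clear of the board. The bare blue cap shows at scene 281,198 and top 291,177. I'll go over the cap.

```bash
python3 -c "
from h import *
plan([.5805,.1262,.13],6,0,0)"
```

```text
15 5.4 -27.5 0 0; 15 5.3 -27.4 0 0; 15 5.4 -27.5 0 0; 15 5.3 -27.5 0 0; 15 5.4 -27.5 0 0; 15 5.3 -27.4 0 0
end [0.5805 0.1262 0.13  ] jaw [ 0.98   0.2   -0.002] y [-0.002 -0.001 -1.   ]
```

drive_tool:
  increments: "15 0 -27 0 0; 15 2 -28 0 0; 15 6 -27 0 0; 15 8 -28 0 0; 15 8 -27 0 0; 15 8 -28 0 0; 0 0 0 0 0; 0 0 0 0 0"

```text
time: 10.15
position: [0.5811, 0.1273, 0.1311]
tool_rot: [-1.564, -0.158, 0.16]
ft_force: [0.9, 0.8, -0.4]
grip_width: 1.001
```

```bash
python3 -c "
from h import *
st();plan([.5805,.1262,.089],4,0,0)"
```

```text
10.15 [0.5811 0.1273 0.1311] jaw [ 0.98   0.201 -0.001] y [-0.001  0.001 -1.   ] w 1.001 F [ 0.9  0.8 -0.4] T [ 0.02 -0.07 -0.07] j [ 0.43  0.38 -0.84  1.68  0.3   1.21 -0.28]
-0.2 10.5 -0.3 0 0; -0.2 10.5 -0.2 0 0; -0.2 10.6 -0.3 0 0; -0.1 10.5 -0.2 0 0
end [0.5805 0.1262 0.089 ] jaw [ 0.98   0.201 -0.001] y [-0.001  0.001 -1.   ]
```

drive_tool:
  increments: "-1 11 -1 0 0; 0 11 0 0 0; 0 11 0 0 0; 0 8 0 0 0; 0 0 0 0 0; 0 0 0 0 200; 0 0 0 0 200; 0 0 0 0 200; 0 0 0 0 200; 0 0 0 0 200; 0 0 0 0 200; 0 0 0 0 200"
  squeeze: 15

```text
time: 11.65
position: [0.5808, 0.1257, 0.0906]
tool_rot: [-1.565, -0.159, 0.158]
ft_force: [1.0, 0.0, -1.0]
grip_width: 0.338
```

```bash
python3 -c "
from h import *
st()
d=get_image('scene');save(d,'s6.png',(230,140,350,240),6)"
```

```text
11.65 [0.5808 0.1257 0.0906] jaw [0.98  0.201 0.001] y [ 0.001  0.    -1.   ] w 0.338 F [ 1.  0. -1.] T [ 0.08 -0.33  0.03] j [ 0.41  0.42 -0.82  1.73  0.34  1.14 -0.31]
```

View pics/s6.png

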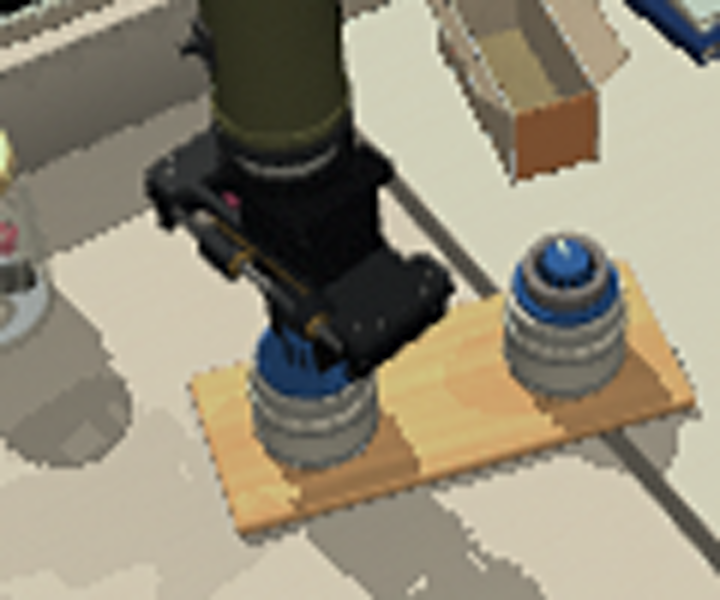

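The fingers have the knob (opening about 29 mm). I'll test anticlockwise (negative turn) by 10 degrees and watch the vertical moment.

drive_tool:
  increments: "0 0 0 0 200; 0 0 0 -3 200; 0 0 0 -3 200; 0 0 0 -4 200; 0 0 0 0 200"
  squeeze: 35

```text
time: 12.32
position: [0.5808, 0.126, 0.0906]
tool_rot: [-1.55, -0.296, 0.294]
ft_force: [1.0, 1.8, -0.8]
grip_width: 0.33
```

```bash
python3 -c "
from h import *
st()"
```

```text
12.32 [0.5808 0.126  0.0906] jaw [0.93  0.367 0.001] y [ 0.001  0.001 -1.   ] w 0.33 F [ 1.   1.8 -0.8] T [ 0.18 -0.53 -0.03] j [ 0.44  0.43 -0.86  1.73  0.36  1.15 -0.15]
```

The vertical moment is only -0.03 N m, so the cap is turning freely. I'll continue anticlockwise to the stop.

drive_tool:
  increments: "0 0 0 -7 200; 0 0 0 -7 200; 0 0 0 -7 200; 0 0 0 -7 200; 0 0 0 -7 200; 0 0 0 -7 200; 0 0 0 -5 200; 0 0 0 0 200"

```text
time: 13.32
position: [0.5811, 0.1258, 0.0907]
tool_rot: [-1.364, -0.929, 0.927]
ft_force: [2.7, 0.7, 0.4]
grip_width: 0.333
```

```bash
python3 -c "
from h import *
st()"
```

```text
13.32 [0.5811 0.1258 0.0907] jaw [0.367 0.93  0.001] y [ 0.001  0.001 -1.   ] w 0.333 F [2.7 0.7 0.4] T [ 0.34 -0.66 -0.08] j [ 0.55  0.5  -1.01  1.72  0.46  1.18  0.6 ]
```

drive_tool:
  increments: "0 0 0 -3 200; 0 0 0 -3 200; 0 0 0 -2 200; 0 0 0 0 200"

```text
time: 13.82
position: [0.5813, 0.1254, 0.0908]
tool_rot: [-1.313, -1.034, 1.032]
ft_force: [3.8, 0.2, -0.1]
grip_width: 0.335
```

```bash
python3 -c "
from h import *
st()
d=get_image('scene');save(d,'s7.png',(230,140,350,240),6)"
```

```text
13.82 [0.5813 0.1254 0.0908] jaw [0.235 0.972 0.001] y [ 0.001  0.    -1.   ] w 0.335 F [ 3.8  0.2 -0.1] T [ 0.33 -1.04 -0.48] j [ 0.57  0.51 -1.04  1.72  0.48  1.18  0.73]
```

View pics/s7.png

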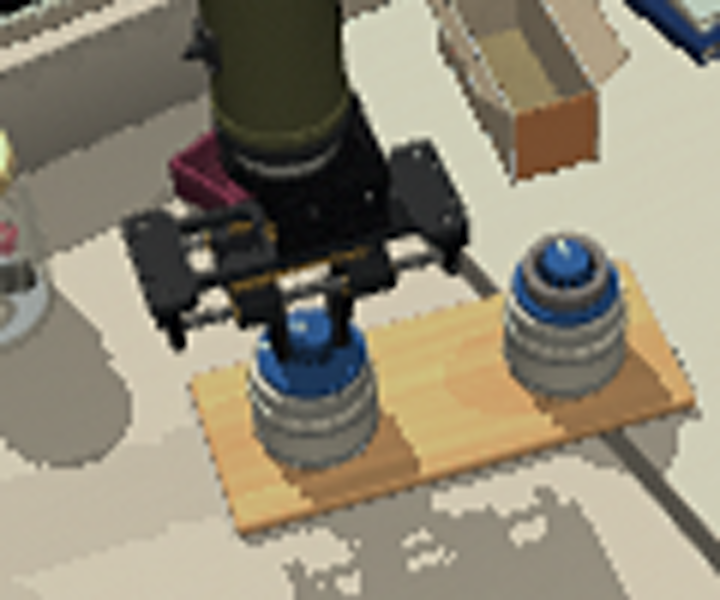

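The vertical moment has jumped to -0.48 N m at about 65 degrees, and the white mark has turned to the left, so the cap is at its stop. I'll lift slowly.

drive_tool:
  increments: "0 -2 0 0 200; 0 -2 0 0 200; 0 -2 0 0 200; 0 0 0 0 200"

```text
time: 14.38
position: [0.5796, 0.1249, 0.0935]
tool_rot: [-1.31, -1.033, 1.035]
ft_force: [7.5, 2.3, -16.4]
grip_width: 0.334
```

```bash
python3 -c "
from h import *
st()"
```

```text
14.38 [0.5796 0.1249 0.0935] jaw [ 0.233  0.972 -0.   ] y [-0.002  0.    -1.   ] w 0.334 F [  7.5   2.3 -16.4] T [ 0.75 -1.97 -0.21] j [ 0.57  0.51 -1.05  1.72  0.47  1.19  0.73]
```

The cap is still caught: 16 N pull for 3 mm of rise. I'll lower again, look at the mark, and check whether it is really at the stop.

drive_tool:
  increments: "0 2 0 0 200; 0 2 0 0 200; 0 1 0 0 200; 0 0 0 0 200"
  squeeze: 50

```text
time: 14.88
position: [0.5807, 0.1251, 0.0927]
tool_rot: [-1.313, -1.034, 1.035]
ft_force: [1.3, -1.5, 5.6]
grip_width: 0.329
```

```bash
python3 -c "
from h import *
st()
d=get_image('scene');e=get_image('top')
A=cv2.resize(d['img'][180:210,260:300,::-1],(400,300),interpolation=2);B=cv2.resize(e['img'][160:190,270:310,::-1],(400,300),interpolation=2)
cv2.imwrite('pics/s8.png',np.hstack([A,B]))"
```

```text
14.88 [0.5807 0.1251 0.0927] jaw [ 0.233  0.973 -0.002] y [ 0.    -0.002 -1.   ] w 0.329 F [ 1.3 -1.5  5.6] T [-0.37 -0.41 -0.22] j [ 0.57  0.51 -1.04  1.72  0.48  1.19  0.73]
```

View pics/s8.png

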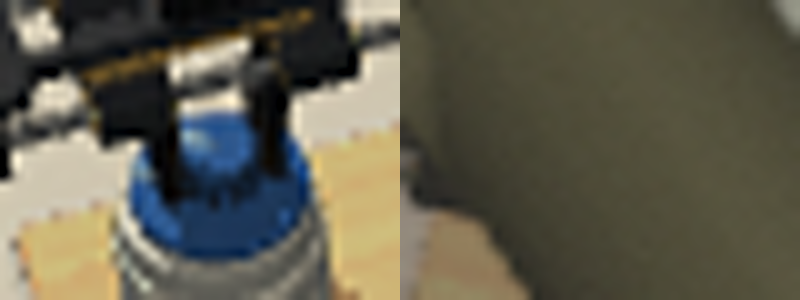

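```bash
python3 -c "
from h import *
d=get_image('scene')
for a in(-14,0,15,30,46):
  r=np.deg2rad(a);print(a,[proj(d,[.5805+k*np.cos(r),.126+k*np.sin(r),.108]).round(1) for k in(0,.007,.014)])
im=d['img'].astype(int)
for v in range(188,200):print(v,[tuple(im[v,u]) for u in range(275,290)])
"
```

```text
-14 [array([280.7, 194.1]), array([280.2, 192.7]), array([279.7, 191.3])]
0 [array([280.7, 194.1]), array([279.8, 192.9]), array([278.8, 191.7])]
15 [array([280.7, 194.1]), array([279.4, 193.1]), array([278. , 192.2])]
30 [array([280.7, 194.1]), array([279.1, 193.4]), array([277.4, 192.8])]
46 [array([280.7, 194.1]), array([278.9, 193.8]), array([277. , 193.6])]
188 [(np.int64(20), np.int64(22), np.int64(24)), (np.int64(17), np.int64(17), np.int64(21)), (np.int64(100), np.int64(97), np.int64(87)), (np.int64(76), np.int64(75), np.int64(70)), (np.int64(83), np.int64(83), np.int64(78)), (np.int64(62), np.int64(62), np.int64(60)), (np.int64(41), np.int64(42), np.int64(42)), (np.int64(44), np.int64(45), np.int64(45)), (np.int64(121), np.int64(116), np.int64(106)), (np.int64(67), np.int64(65), np.int64(61)), (np.int64(50), np.int64(49), np.int64(47)), (np.int64(23), np.int64(22), np.int64(23)), (np.int64(6), np.int64(7), np.int64(9)), (np.int64(31), np.int64(27), np.int64(18)), (np.int64(13), np.int64(17), np.int64(18))]
189 [(np.int64(27), np.int64(27), np.int64(30)), (np.int64(21), np.in
[... 6608 characters left out ...]
64(26), np.int64(53), np.int64(87))]
199 [(np.int64(45), np.int64(87), np.int64(138)), (np.int64(7), np.int64(10), np.int64(16)), (np.int64(14), np.int64(10), np.int64(7)), (np.int64(19), np.int64(22), np.int64(27)), (np.int64(17), np.int64(25), np.int64(37)), (np.int64(17), np.int64(34), np.int64(55)), (np.int64(16), np.int64(26), np.int64(40)), (np.int64(25), np.int64(46), np.int64(75)), (np.int64(12), np.int64(22), np.int64(37)), (np.int64(17), np.int64(31), np.int64(50)), (np.int64(21), np.int64(40), np.int64(64)), (np.int64(30), np.int64(57), np.int64(91)), (np.int64(29), np.int64(56), np.int64(89)), (np.int64(28), np.int64(55), np.int64(89)), (np.int64(26), np.int64(53), np.int64(88))]
```

The mark runs from scene (281,194.3) to (278,193), about 30 degrees in world. That is roughly 45 degrees of turn, so the fingers slipped a little and the cap isn't at its stop yet. I'll turn on with a firmer grip.

drive_tool:
  increments: "0 -1 0 0 200; 0 0 0 -4 200; 0 0 0 -4 200; 0 0 0 -4 200; 0 0 0 -4 200; 0 0 0 0 200"
  squeeze: 58

```text
time: 15.78
position: [0.579, 0.1251, 0.0925]
tool_rot: [-1.187, -1.237, 1.243]
ft_force: [-2.0, -0.6, 5.2]
grip_width: 0.332
```

```bash
python3 -c "
from h import *
st()
d=get_image('scene')
A=cv2.resize(d['img'][180:210,260:300,::-1],(400,300),interpolation=2)
cv2.imwrite('pics/s9.png',A)"
```

```text
15.78 [0.579  0.1251 0.0925] jaw [-0.042  0.999 -0.001] y [-0.004 -0.001 -1.   ] w 0.332 F [-2.  -0.6  5.2] T [-0.35  0.5  -1.07] j [ 0.6   0.54 -1.1   1.72  0.51  1.21  0.98]
```

View pics/s9.png

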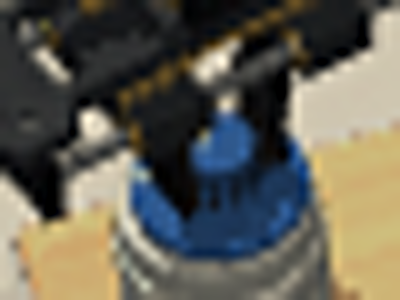

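The moment is now a firm -1.07 N m, so this is a hard stop. I'll ease back slightly and lift slowly.

drive_tool:
  increments: "0 0 0 0.7 200; 1 -2 0 0 200; 0 -2 0 0 200; 0 -2 0 0 200; 0 0 0 0 200"

```text
time: 16.45
position: [0.5779, 0.125, 0.0936]
tool_rot: [-1.19, -1.228, 1.236]
ft_force: [3.6, 0.5, -30.6]
grip_width: 0.327
```

```bash
python3 -c "
from h import *
st()"
```

```text
16.45 [0.5779 0.125  0.0936] jaw [-0.032  0.999 -0.   ] y [-0.006 -0.001 -1.   ] w 0.327 F [  3.6   0.5 -30.6] T [ 0.19 -1.2  -0.84] j [ 0.6   0.54 -1.1   1.72  0.51  1.21  0.97]
```

The pull is 30 N while the stop moment is still -0.84 N m, so the lugs are probably pressed on the stop and bound by friction. I'll lower, unload the moment, centre, then lift.

drive_tool:
  increments: "0 3 -1 0 200; 0 2 -1 0.7 200; 0 0 0 0.7 200; 0 0 0 0.6 200; 0 0 0 0 200"

```text
time: 17.08
position: [0.5795, 0.1252, 0.093]
tool_rot: [-1.208, -1.201, 1.214]
ft_force: [-7.3, -4.6, -6.5]
grip_width: 0.33
```

```bash
python3 -c "
from h import *
st()
d=get_image('scene');print(d['img'][190:197,276:286].sum(2))
A=cv2.resize(d['img'][180:210,260:300,::-1],(800,600),interpolation=2)
cv2.imwrite('pics/s10.png',A)"
```

```text
17.07 [0.5795 0.1252 0.093 ] jaw [ 0.001  1.    -0.004] y [-0.007 -0.004 -1.   ] w 0.33 F [-7.3 -4.6 -6.5] T [-1.08  1.46 -0.52] j [ 0.59  0.54 -1.09  1.71  0.51  1.21  0.94]
[[ 89  98  81  53 165 610 609 342  56  36]
 [ 82  70  63  50 110 378 376 297  53  37]
 [ 64  59  55  36  86 273 270 278 211  40]
 [ 65  65  50 340 546 291 269 278 282  96]
 [ 64  46  33 311 363 275 275 276 289 107]
 [ 28  22  35 294 287 274 277 282 251  76]
 [ 13  18  38 223 290 290 270 216 137  71]]
```

View pics/s10.png

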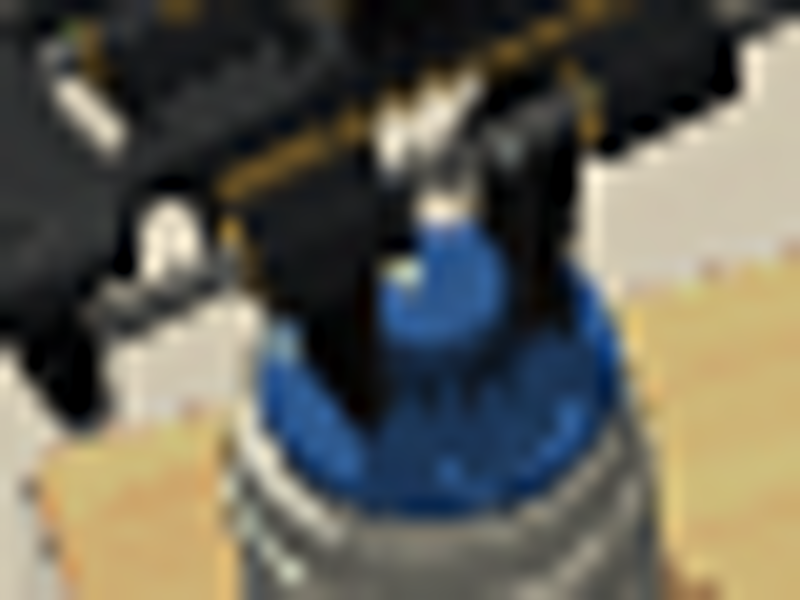

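```bash
python3 -c "
from h import *
d=get_image('scene');b=np.load('scene0.npy',allow_pickle=True).item()
for a in(-14,20,30,46,60):
  r=np.deg2rad(a);print(a,[proj(d,[.5805+k*np.cos(r),.126+k*np.sin(r),z]).round(1) for k,z in((.012,.108),(.022,.086),(.03,.086),(.033,.086))])
im=d['img'].astype(int);print(im[193:202,270:278].sum(2))
"
```

```text
-14 [array([279.8, 191.7]), array([279.5, 193.6]), array([278.9, 192. ]), array([278.7, 191.5])]
20 [array([278.2, 192.6]), array([276.7, 195.2]), array([275. , 194.2]), array([274.4, 193.8])]
30 [array([277.9, 193. ]), array([276.1, 195.9]), array([274.2, 195.1]), array([273.5, 194.8])]
46 [array([277.6, 193.6]), array([275.4, 197.1]), array([273.3, 196.8]), array([272.6, 196.7])]
60 [array([277.5, 194.3]), array([275.2, 198.2]), array([273.1, 198.3]), array([272.3, 198.3])]
[[263 232 161  51  66  62  62  60]
 [164 339 213  80  53  65  60  50]
 [564 582 591 169  51  37  34  21]
 [596 593 600 363 295  37  13  23]
 [583 589 465 376 393  48   6  23]
 [585 580 424 286 299 137  12  17]
 [589 571 439 265 272 266  86  21]
 [538 544 573 239 269 280 270  47]
 [517 463 608 255 265 275 282 200]]
```

The mark's end shows at the disc's rim at scene (274,197), which is about 46 degrees in world, so the cap is at its full 60 degrees. The remaining hold is side load and moment in the grip. I'll let go, re-centre and regrip neutrally.

drive_tool:
  increments: "0 0 0 0 150; 0 0 0 0 120; 0 0 0 0 120; 0 0 0 0 120"

```text
time: 17.68
position: [0.583, 0.1274, 0.0942]
tool_rot: [-1.211, -1.209, 1.207]
ft_force: [0.1, -0.6, -0.0]
grip_width: 0.521
```

```bash
python3 -c "
from h import *
st();plan([.5806,.1258,.0905],2,0,120)"
```

```text
17.68 [0.583  0.1274 0.0942] jaw [0.001 1.    0.001] y [ 0.001  0.001 -1.   ] w 0.521 F [ 0.1 -0.6 -0. ] T [ 0.1  -0.12  0.09] j [ 0.59  0.54 -1.09  1.71  0.51  1.2   0.94]
-0.8 1.9 1.2 0 120; -0.8 1.8 1.2 0 120
end [0.5806 0.1258 0.0905] jaw [0.001 1.    0.001] y [ 0.001  0.001 -1.   ]
```

drive_tool:
  increments: "-1 2 1 0 120; -1 2 1 0 120; 0 0 0 0 120; 0 0 0 0 200; 0 0 0 0 200; 0 0 0 0 200; 0 0 0 0 200"
  squeeze: 30

```text
time: 18.55
position: [0.5805, 0.1254, 0.0897]
tool_rot: [-1.21, -1.208, 1.207]
ft_force: [0.3, 1.8, -0.1]
grip_width: 0.341
```

```bash
python3 -c "
from h import *
st()"
```

```text
18.55 [0.5805 0.1254 0.0897] jaw [0.002 1.    0.001] y [ 0.     0.001 -1.   ] w 0.341 F [ 0.3  1.8 -0.1] T [ 0.55 -0.12 -0.03] j [ 0.59  0.54 -1.09  1.72  0.51  1.2   0.94]
```

drive_tool:
  increments: "0 -1.5 0 0 200; 0 -1.5 0 0 200; 0 -1.5 0 0 200; 0 0 0 0 200"

```text
time: 19.05
position: [0.5805, 0.1253, 0.0943]
tool_rot: [-1.21, -1.208, 1.207]
ft_force: [-0.1, 3.1, -3.2]
grip_width: 0.336
```

```bash
python3 -c "
from h import *
st()"
```

```text
19.05 [0.5805 0.1253 0.0943] jaw [0.002 1.    0.001] y [ 0.     0.001 -1.   ] w 0.336 F [-0.1  3.1 -3.2] T [ 1.02 -0.2   0.01] j [ 0.6   0.54 -1.09  1.72  0.51  1.2   0.94]
```

It is rising freely: 4.6 mm with only 3 N. I'll continue lifting.

drive_tool:
  increments: "0 -3 0 0 200; 0 -4 0 0 200; 0 -4 0 0 200; 0 -5 0 0 200; 0 -5 0 0 200; 0 0 0 0 200"

```text
time: 19.8
position: [0.5808, 0.1244, 0.1156]
tool_rot: [-1.211, -1.208, 1.207]
ft_force: [0.5, 0.4, -1.5]
grip_width: 0.332
```

```bash
python3 -c "
from h import *
st()
d=get_image('scene');save(d,'s11.png',(230,140,350,240),6)"
```

```text
19.8 [0.5808 0.1244 0.1156] jaw [ 0.003  1.    -0.001] y [ 0.001 -0.001 -1.   ] w 0.332 F [ 0.5  0.4 -1.5] T [ 0.09 -0.14  0.05] j [ 0.61  0.51 -1.11  1.7   0.49  1.24  0.96]
```

View pics/s11.png

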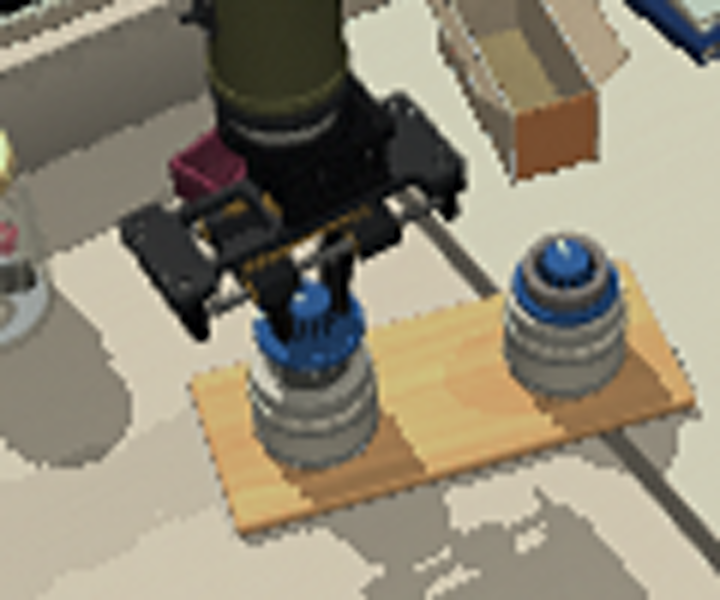

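The cap hangs in the fingers, about 26 mm up and clear of the collar. I'll lift it another 50 mm so that the stem is also over 5 cm clear.

drive_tool:
  increments: "0 -8 0 0 200; 0 -12 0 0 200; 0 -12 0 0 200; 0 -12 0 0 200; 0 -8 0 0 200; 0 0 0 0 200; 0 0 0 0 200; 0 0 0 0 200"

```text
time: 20.85
position: [0.5802, 0.1246, 0.1665]
tool_rot: [-1.21, -1.207, 1.208]
ft_force: [0.3, 0.8, -1.0]
grip_width: 0.334
```

```bash
python3 - <<'E'
from h import *
st()
d=get_image('scene');save(d,'s12.png',(230,140,350,280),4);st()
hsv=cv2.cvtColor(d["img"],cv2.COLOR_RGB2HSV)
for c,lo,hi in(("orange",(3,120,100),(16,255,255)),("blue",(100,80,40),(125,255,255))):
    m=cv2.inRange(hsv,lo,hi)[150:270,240:350];k,l,s,ce=cv2.connectedComponentsWithStats(m)
    for i in range(1,k):
        if s[i,4]>20:print(c,s[i,4],ce[i]+[240,150])
print(proj(d,[.46,.2704,.012]),proj(d,[.5805,.126,.16]))
E
```

```text
20.85 [0.5802 0.1246 0.1665] jaw [ 0.002  1.    -0.   ] y [-0.001 -0.    -1.   ] w 0.334 F [ 0.3  0.8 -1. ] T [ 0.11 -0.16 -0.03] j [ 0.64  0.47 -1.15  1.64  0.44  1.32  0.99]
20.9 [0.5802 0.1246 0.1665] jaw [ 0.002  1.    -0.   ] y [-0.001 -0.    -1.   ] w 0.334 F [-0.2 -0.  -1. ] T [ 0.05 -0.17  0.03] j [ 0.64  0.47 -1.15  1.64  0.44  1.32  0.99]
orange 147 [322.02721088 162.29931973]
orange 214 [327.49065421 207.70560748]
orange 184 [288.57065217 219.16847826]
orange 122 [264.71311475 251.02459016]
blue 166 [280.75301205 185.63855422]
blue 51 [323.90196078 183.64705882]
blue 57 [323.84210526 189.96491228]
[264.76065841 250.34108397] [279.61222744 184.77025518]
```

View pics/s12.png

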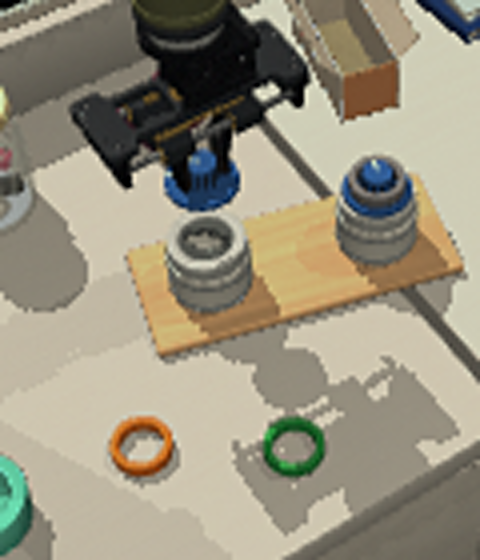

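The cap hangs upright over the open left canister (cap at scene 281,186). The orange ring lies flat at scene (265,251), and the grey ring's cap is untouched at scene (324,184). I'll hand in the job.

```bash
python3 -c "
from h import *
print(workorder.close_job());st()"
```

```text
the job is handed in; nothing more can be done
None
the job is handed in; nothing more can be done
```

The orange ring is off the left canister's knob and flat on the table, clear of the board. Its cap is open and held above the canister. I handed in at about 21 s of the 51 s allowed, and no verdict was reported.

**What I did:** I laid the ring at about (0.46, 0.27). The cap loosened anticlockwise, turning freely for about 60 degrees to a stop.

**Last checks:**
- **Cap:** held upright and still at about 29 mm grip opening. It is about 77 mm above the collar going by the arm's height gain, and within a few mm of the canister's axis.
- **Orange ring:** flat and let go, where I released it.
- **Right canister:** its cap and grey ring have not moved in the image.
- **Moulds and tin:** I saw no contact with them and the path kept clear, but I did not re-measure their positions at the end.

**What went wrong on the way:**
- **First two lifts failed:** they met 16 N and 31 N of pull. The fingers had been turned past the stop and had slipped round the knob, so the cap was bound by side load and twist.
- **Mark misread:** my first reading of the cap's white mark, about 45 degrees turned, disagreed with the later one, about 60. The later reading, from the mark's end at the disc's rim, agreed with the stop. Letting go, re-centring and regripping then freed the cap, with about 3 N of pull.

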